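# Move the battery pack from the charger to the angle grinder

## Task

Press the catch of the charger so that its battery pack springs loose, take the pack off, and slide it onto the clamped angle grinder's battery foot, leading end first, until the catch clicks. Feel your way: do not force it against the grinder's end stop, where more than about 16 N crushes the rubber buffer. Leave it latched and let go, and do not disturb the other things on the bench.

Things in the scene. Friction and masses are not known exactly. Their poses are not given: they have to be found in the camera images.
- pack_center (a point): Centre of the battery pack's shell: 88 mm long (x), 56 wide (y, to grasp), 48 high, 0.4 kg; starts latched on the charger. x is its leading end when slid on. Below is a T foot: stem 30 mm wide, 7 high; flange 44 wide, 6 high. Its underside is 37 mm below this point; it runs from 12 mm behind to 48 mm ahead of it; a pocket behind its 7 mm front bar takes the catch's tooth.
- charger: Flat grey charger 205 x 104 mm, fixed. Origin at bench level below the mouth of its slideway, on the middle line; x points into the slideway (on is +x, off is -x). Slideway floor 40 mm up. Latched pack_center: x 2, z 77 mm. Catch pressed, a spring drives the pack back about 20 mm and it stays there; draw it back to x -58 mm or less before lifting straight up.
- charger_mouth (a point): Mouth of the charger's slideway, at floor level. Before it lies an open flat apron 85 mm long, with flared guides 9 mm high in the last 22 mm. Behind it, for 40 mm, two side rails (47 mm apart, 62 mm over all, 11.5 mm high) with inward lips (33 mm apart, 7.5 mm over the floor) hold the foot's flange down. Axes as the charger's.
- charger_pad (a point): Middle of the top of the charger's catch pad: steel, 26 x 26 mm, behind the end of the slideway, 66 mm above the bench, facing up. It travels 7 mm down; 5 mm or more frees the pack; 3 N starts it, 6 N holds it down.
- charger_catch (a joint): How far the charger's catch is down, m: 0 up, 0.007 fully down. A spring lifts it.
- grinder: Cordless angle grinder, 115 mm disc, clamped in a wooden cradle, battery foot up, fixed. Origin at bench level below its slideway's mouth, on the middle line; x points into the slideway, towards the disc. Slideway and apron shaped as the charger's; floor 62 mm up. Latched pack_center: z 99 mm, x anywhere from 1 to 27 mm, since the block with stop and catch is adjustable, its setting not measured.
- grinder_mouth (a point): Mouth of the grinder's slideway, at floor level; axes as the grinder's. Feel of the slide: 1 to 2 N at first; 4 to 7 N where the front bar rides the catch's ramp down; from 2.5 mm before the click a rubber buffer on the block pushes back, 1.5 N at touch and 2.5 N more per mm. The click comes at 8 to 10 N; 12 to 13 N is safely past it; over about 16 N crushes the buffer.
- grinder_buffer (a joint): The grinder's rubber buffer, m: 0 free, -0.0025 at the click, -0.006 (about 16 N) is as far as it may be pressed, -0.0085 at the hard stop.
- grinder_catch (a joint): How far the grinder's catch is down, m: 0 up, about 0.005 while the foot's front bar rides over its tooth, back to 0 when it has clicked home.
- can: closed bare steel can, 60 mm across, 75 mm high; origin at its underside; leave it
- dome: pressed sheet-metal rosette, 110 mm across, 50 mm high; origin at its underside; leave it
- offcut: wood offcut 85 x 45 x 35 mm, origin at its underside; leave it
- hammer: hammer lying down; leave it
- brick: concrete brick 160 x 85 x 60 mm; leave it
- oiler: small clear bottle, 44 mm across, 100 mm high; leave it
- wrench: wrench lying down; leave it
Not all that is in view belongs to the job. What is shaped like the part that bears pack_center but purple is not meant. Leave any turquoise look-alike of the charger alone.

How it is judged:
On the way, in this order (a step that is already met when the one before it is completed fails the run):
1. with the charger's catch held down, the pack has started to spring back (value of joint charger_catch above 0.003 m and x of pack_center in the frame of charger below -0.002 m), for 0.02 s.
2. the pack is lifted clear of the charger's slideway (z of pack_center in the frame of charger above 0.095 m), for 0.05 s.
At the end, for the whole second after the job is handed in: The pack is latched on the grinder: foot down in the slideway (pack_center within 4 mm of its middle line, z 96 to 103 mm, x -1 to 33 mm in the grinder's frame), turned under 0.08 rad, catch up again (under 1.5 mm down), held by it against the buffer (pressed in over 1.2 mm), at rest (x of pack_center in the frame of grinder between -0.001 and 0.033 m and y of pack_center in the frame of grinder between -0.004 and 0.004 m and z of pack_center in the frame of grinder between 0.096 and 0.103 m and value of joint grinder_catch below 0.0015 m and value of joint grinder_buffer below -0.0012 m and angle between the x axis of pack_center and the x axis of grinder, either way round below 0.08 rad and linear speed of pack below 0.02 m/s); the robot touches nothing.
It fails at once if the grinder's rubber buffer is crushed: pressed in more than 6 mm, about 16 N (value of joint grinder_buffer below -0.006 m).
It fails at once if a bystander is moved more than 30 mm (distance of any of can, dome, offcut, hammer, brick, oiler, wrench from where it was at the start of the episode above 0.03 m).
It also fails if it takes over 51 s, if anything falls off the work surface, if the arm or the gripper's body presses on something with over 40 N, if the wrist force passes 120 N, or if a joint passes its speed limit or range.

## Robot

A 7-joint arm with a two-finger parallel gripper is mounted at the origin on the work surface. World frame = base frame: x ahead of the robot, y to its left, z up, the work surface at z = 0. Lengths are in m, angles in rad, forces in N, time in s.
With the tool pointing down it reaches from about 0.4 to 0.875 m from the base axis. Payload 19.3 kg.
Tool frame: the origin (TCP) lies at the centre of the arm's flange, where the gripper is bolted on; the fingertips stand 173 mm ahead of it and the grasp point (between the pads) lies 155 mm ahead of it; z points along the fingers, y is the line along which they close (so a half turn about z gives the same grasp; the last joint's range is limited). The gripper opens to 85 mm and grips with 20 to 120 N. Pads are 22 mm wide; open, the fingers measure 114 mm over their backs; the gripper's body (76 mm by 85 mm) begins 54 mm behind the grasp point. The pads swing forward as they close: fully open they stand 13 mm farther back than shut.
Start: joints at [-1.247, 0.521, -0.036, 1.599, 0.021, 1.021, -0.113], TCP at [0.24, 0.577, 0.405] pointing down, gripper open.
Joint ranges: [-2.91, 2.91], [-0.3, 2.13], [-1.5, 1.42], [0.17, 2.43], [-1.26, 4.41], [0.16, 1.93], [-2.52, 2.52]. Speed limits (rad/s): [1.89, 1.89, 2.39, 2.39, 3.01, 3.01, 3.01].

## Interface

Orientations are given as [roll, pitch, yaw] about the fixed x, y, z axes, in that order (R = Rz(yaw) Ry(pitch) Rx(roll)).
In Python, from workcell import bot, imaging, job gives the robot as it stands.
- The arm moves only by the tool carry_out, never from a script. Its argument "targets" is a list of rows, each a list of 3 entries, a list of its own where there are three numbers: the shift along the tool's x, y, z in units of 0.25 m (1.0 is 0.25 m), then the turn, a rotation vector about the tool's x, y, z in units of 180 degrees (1.0 is 180 degrees), then the opening, from 0 (shut) to 1 (fully open). In form: [[[tx, ty, tz], [wx, wy, wz], jaw], ...]. A call has 1 to 8 rows; each row shifts and turns the commanded pose from where the row before left it, along the tool's axes as they then stand; what a row does not reach is not made up. A row lasts 1/8 s, in which the tool goes at most 62.5 mm and 10.7 degrees, less where a joint would pass 70% of its speed; a pose out of reach is approached as far as the arm can. A call with a number of a shift or a turn outside -1 to 1 is refused whole. A call with a gripper value outside its range is refused whole. The fingers move at their own pace and stop on an object; "force" is the grip in N (left out, the last holds). Time passes only in rows, so rows that do not move let the fingers close. It gives the time, the measured TCP pose, the force and the opening at its end, in the units of the state.
- bot.observe(): the state, without advancing time (a new reading comes with each control period).
- imaging.grab_frame(name): name is "scene" or "top" or "wrist"; returns a dict with "pixels" (400x640x3 uint8, red, green, blue), "mtx" (3x3 intrinsics, pixels), "k1" (the pictures are not rectified: a ray, as slopes to the right and down, at radius r is drawn at 1 + k1 r^2 times it, then the intrinsics apply), "cam_to_world" (4x4, takes a point from camera to world coordinates); the wrist camera has in their place "mount" (4x4, takes a point from camera to tool coordinates, whose origin is the TCP and whose axes are the flange's). Camera axes: x right, y down, z forward; pixel columns grow to the right and rows downward; lengths in m; the calibration is good to about 2 mm. A picture is of the moment at which its call begins: read the wrist's pose just before it. There is no depth.
- job.job_done(): hands the job in, once; it reports no verdict.
The state is a dict: "clock": time; "qpos": joint angles; "qd": joint speeds; "joint_efforts": joint torques, N m; "position": TCP position; "tool_rot": TCP orientation; "force": force on the tool from outside, world axes, zero at the start; "moment": the same for the moment, N m; "grip_width": finger opening in m.
Only numpy, scipy, OpenCV 4.12 (cv2) and the standard library are available. Lean on these libraries where they do the work, as an engineer would, in place of code of your own. Each camera call takes 0.05 s, during which the arm holds its last target. There are 200 camera calls.

## Working session

There is one attempt and no reset: what is moved stays moved. The work goes in short steps, Python scripts to look and compute and a tool call to move; the robot and the scene stay as the last step left them, time stands still between calls to the robot, and variables do not carry over. Pictures are saved under pics/ and viewed, on a budget of 10 in all, crops included, one or two more only if the job needs it, and the job is handed in when it is done.

Besides the shell and the picture viewer there is one more tool, called after "Call:" by a JSON object that holds its "fn" and its "kwargs". carry_out: Moves the arm, as the interface text tells. Its arguments: {"type":"object","properties":{"targets":{"type":"array"},"force":{"type":"number"}},"required":["targets"]}

```bash
mkdir -p pics; python3 - <<'E'
from workcell import bot, imaging
import cv2,numpy as np,pickle
s=bot.observe();print(s)
d={}
for n in("scene","top"):
    f=imaging.grab_frame(n);d[n]=f
    print(n,f["mtx"],f["k1"],f["cam_to_world"])
    cv2.imwrite(f"pics/{n}0.png",cv2.resize(f["pixels"][:,:,::-1],(800,500),interpolation=cv2.INTER_CUBIC))
pickle.dump(d,open("f0.pkl","wb"))
E
```

```text
{'clock': 0.0, 'qpos': array([-1.24717584,  0.52202311, -0.03636108,  1.60001116,  0.0212105 ,
        1.02110615, -0.11279437]), 'qd': array([-0.00159   ,  0.00048663, -0.00040319,  0.00078137, -0.00084456,
        0.0001472 ,  0.00025298]), 'joint_efforts': array([ 1.23436697e-03, -9.27114487e+01,  1.98023580e+00, -3.69941676e+01,
        1.76996860e-02,  7.81075156e-03,  3.85916195e-06]), 'position': array([0.23977633, 0.57701959, 0.40411844]), 'tool_rot': array([-3.14043274e+00,  7.57961755e-05,  2.74780262e+00]), 'force': array([-0.38022891,  0.83035913,  0.06157823]), 'moment': array([-0.01281752, -0.00985668,  0.08439054]), 'grip_width': 0.08552141312313757}
scene [[402.13716015   0.         324.61165547]
 [  0.         402.13716015 192.83279598]
 [  0.           0.           1.        ]] -0.05899103967664086 [[ 6.98274286e-01  5.57904662e-01 -4.48503523e-01  1.06917981e+00]
 [ 7.15830083e-01 -5.43731572e-01  4.38113307e-01 -5.52196596e-01]
 [ 5.59930537e-04 -6.26975570e-01 -7.79038716e-01  1.03614869e+00]
 [ 0.00000000e+00  0.00000000e+00  0.00000000e+00  1.00000000e+00]]
top [[498.32158208   0.         315.32289238]
 [  0.         498.32158208 198.20301068]
 [  0.           0.           1.        ]] -0.029179363682609444 [[ 0.02718308 -0.99051927  0.13465756  0.34074333]
 [-0.99946217 -0.02445898  0.02184337 -0.0128446 ]
 [-0.0183427  -0.1351789  -0.99065141  1.50489478]
 [ 0.          0.          0.          1.        ]]
```

View pics/top0.png

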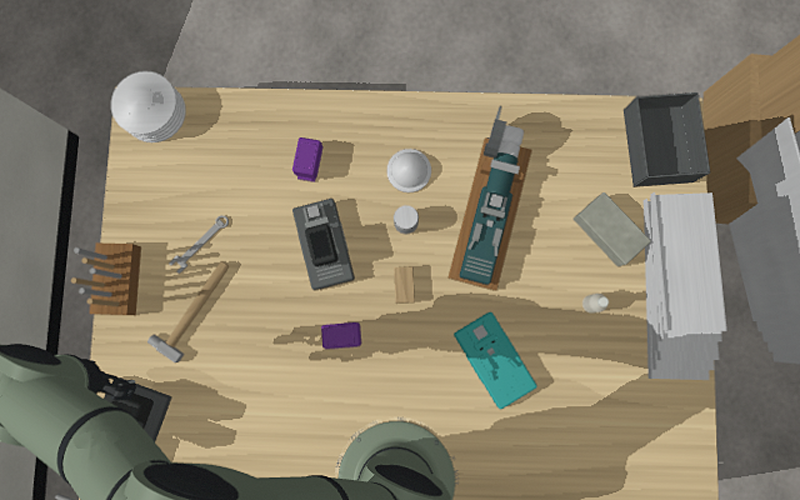

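View pics/scene0.png

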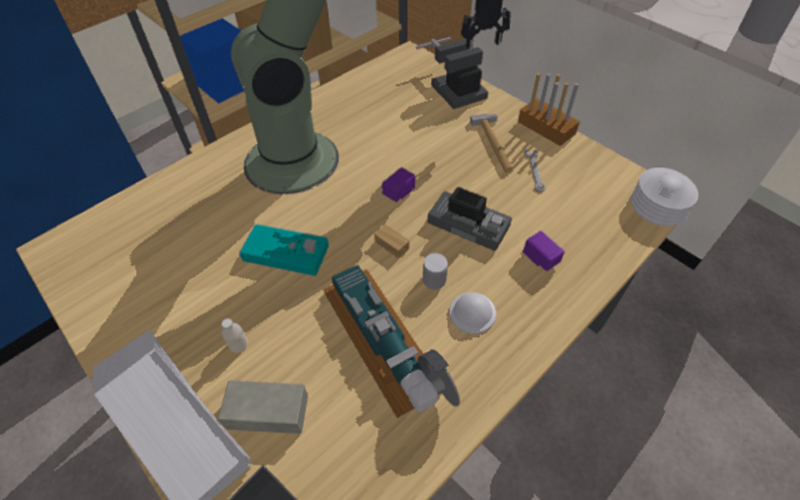

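Top view: the black pack sits on the grey charger at about (323,245), with its catch pad at (316,212). The purple look-alikes are at (307,158) and (341,335), and the turquoise one at (495,360). The grinder's slideway runs from its apron at (478,262) to its block at (495,203), with the disc at the top. I'll confirm this in one enlarged crop and get rough positions.

```bash
cat > h.py <<'E'
import numpy as np,cv2,pickle
from scipy.spatial.transform import Rotation as R
def T(s):
    M=np.eye(4);M[:3,:3]=R.from_euler('xyz',s["tool_rot"]).as_matrix();M[:3,3]=s["position"];return M
def cw(f): return f["cam_to_world"] if "cam_to_world" in f else f["M"]@f["mount"]
def ray(f,uv):
    K=f["mtx"];d=(np.array(uv,float)-K[:2,2])/K[0,0];x=d.copy()
    for _ in range(20): x=d/(1+f["k1"]*(x@x))
    M=cw(f);return M[:3,3],M[:3,:3]@np.r_[x,1]
def onz(f,uv,z):
    o,d=ray(f,uv);return o+d*(z-o[2])/d[2]
def proj(f,p):
    M=np.linalg.inv(cw(f));c=M[:3,:3]@np.asarray(p,float)+M[:3,3];x=c[:2]/c[2]
    return f["mtx"][:2,2]+f["mtx"][0,0]*x*(1+f["k1"]*(x@x))
E
python3 - <<'E'
from h import *
d=pickle.load(open("f0.pkl","rb"));f=d["top"];p=f["pixels"][:,:,::-1]
a=p[150:240,225:295];b=p[80:235,350:430]
a=cv2.resize(a,None,fx=5,fy=5,interpolation=cv2.INTER_CUBIC);b=cv2.resize(b,None,fx=3.8,fy=3.8,interpolation=cv2.INTER_CUBIC)
c=np.zeros((595,800,3),np.uint8);c[:a.shape[0],:a.shape[1]]=a;c[:b.shape[0],400:400+b.shape[1]]=b
cv2.imwrite("pics/crop1.png",c)
for n,uv,z in[("pad",(316,212),.066),("pack",(322,245),.1),("gr apron",(478,262),.062),("gr block",(495,203),.09)]:
    print(n,onz(f,np.array(uv)/1.25,z))
E
```

```text
pad [0.61680401 0.20538075 0.066     ]
pack [0.53398482 0.1830719  0.1       ]
gr apron [ 0.50825142 -0.17697942  0.062     ]
gr block [ 0.64315502 -0.21180776  0.09      ]
```

View pics/crop1.png

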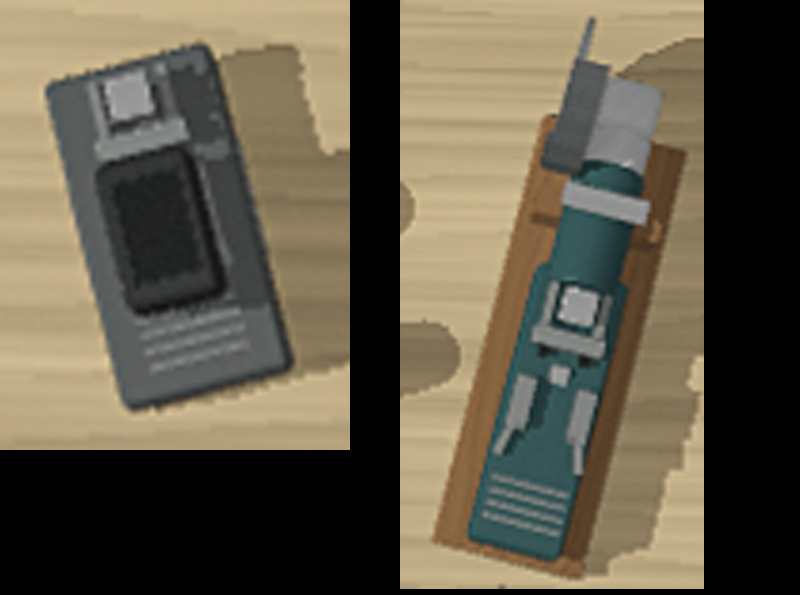

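The crop confirms the black pack on the grey charger, with the pad at crop (130,97). It also shows the empty green grinder slideway: rails at crop (520,400) and (583,415), pad at (580,305). Now I'll move the wrist camera over the charger.

Call:
{"fn": "carry_out", "kwargs": {"targets": [[[-0.209,-0.1245,0],[0,0,0],1],[[-0.209,-0.1245,0],[0,0,0],1],[[-0.209,-0.1245,0],[0,0,0],1],[[-0.209,-0.1245,0],[0,0,0],1],[[-0.209,-0.1245,0],[0,0,0],1],[[-0.209,-0.1245,0],[0,0,0],1],[[-0.209,-0.1245,0],[0,0,0],1],[[-0.209,-0.1245,0],[0,0,0],1]]}}

```text
clock: 1.1
position: [0.5311, 0.1851, 0.4046]
tool_rot: [-3.142, -0.0, 2.748]
force: [0.9, 1.0, -0.4]
grip_width: 0.0854
```

Call:
{"fn": "carry_out", "kwargs": {"targets": [[[0,0,0],[0,0,-0.054],0],[[0,0,0],[0,0,-0.054],0],[[0,0,0],[0,0,-0.054],0],[[0,0,0],[0,0,-0.054],0],[[0,0,0],[0,0,0],0]]}}

```text
clock: 1.72
position: [0.5303, 0.1866, 0.4045]
tool_rot: [3.141, -0.0, -2.858]
force: [0.0, -0.0, -0.1]
grip_width: 0.0004
```

```bash
python3 - <<'E'
from h import *
from workcell import bot, imaging
s=bot.observe();print(s)
f=imaging.grab_frame("wrist");f["M"]=T(s);print(f["mount"],f["mtx"],f["k1"])
pickle.dump(f,open("w1.pkl","wb"))
cv2.imwrite("pics/w1.png",cv2.resize(f["pixels"][:,:,::-1],(800,500),interpolation=cv2.INTER_CUBIC))
E
```

```text
{'clock': 1.725, 'qpos': array([-0.37903942,  0.42262651, -0.08752066,  1.76614905,  0.04364186,
        0.95514936,  1.37027885]), 'qd': array([-0.01467035, -0.00182605,  0.02533501, -0.0007908 , -0.01070003,
       -0.00110503, -0.09336346]), 'joint_efforts': array([ 6.81419950e-01, -8.14230037e+01, -4.36282251e-01, -3.54799390e+01,
        3.51126445e-01,  3.77538346e-02,  2.91770585e+00]), 'position': array([0.5302948 , 0.18656622, 0.40449783]), 'tool_rot': array([ 3.14144107e+00, -4.83975143e-04, -2.85798692e+00]), 'force': array([ 0.04783106, -0.00491711, -0.05591352]), 'moment': array([0.00175222, 0.02355709, 0.04456693]), 'grip_width': 0.00036296547223131013}
[[ 1.05748653e-05 -9.58434047e-01 -2.85314173e-01  7.24466127e-02]
 [ 1.00000000e+00  4.19741573e-06  2.29638755e-05 -4.03733611e-04]
 [-2.08117779e-05 -2.85314173e-01  9.58434047e-01  3.00372720e-02]
 [ 0.00000000e+00  0.00000000e+00  0.00000000e+00  1.00000000e+00]] [[317.52176342   0.         314.21189265]
 [  0.         317.52176342 195.87168821]
 [  0.           0.           1.        ]] -0.00014971384209672676
```

View pics/w1.png

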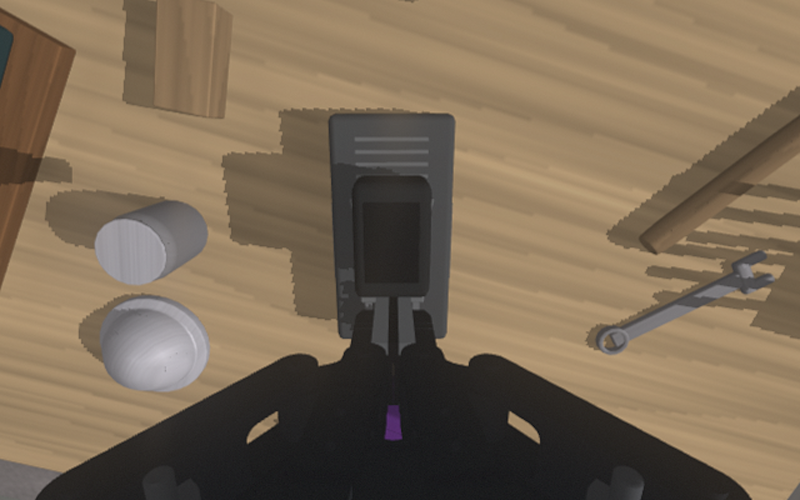

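The wrist view, with the tool now aligned to the charger, shows the charger body at corners (330,115), (454,115) and (447,338). The pack spans columns 354 to 431 and rows 177 to 297, and the fingers hide the pad. I'll measure the middle line from edges and the pad from the top view.

```bash
python3 - <<'E'
from h import *
d=pickle.load(open("f0.pkl","rb"));f=d["top"];w=pickle.load(open("w1.pkl","rb"))
# pads: bright blobs in top view
hsv=cv2.cvtColor(f["pixels"],cv2.COLOR_RGB2HSV)
m=((hsv[:,:,1]<40)&(hsv[:,:,2]>175)).astype(np.uint8)
n,l,st,c=cv2.connectedComponentsWithStats(m,connectivity=4)
for i in range(1,n):
    x,y=c[i]
    if 230<x<290 and 150<y<240 or 370<x<420 and 130<y<210:
        if st[i,4]>8: print("blob",c[i],st[i],onz(f,c[i],.066),onz(f,c[i],.088))
# wrist profile rows: pack and charger edges
g=cv2.cvtColor(w["pixels"],cv2.COLOR_RGB2GRAY).astype(int)
for r in(100,110,118,150,165,180,195,210,220):
    print(r,list(g[r,258:370:1]))
print("col",list(g[85:245,295]));print("col",list(g[85:245,315]))
E
```

```text
100 [np.int64(97), np.int64(97), np.int64(98), np.int64(97), np.int64(84), np.int64(50), np.int64(58), np.int64(64), np.int64(69), np.int64(74), np.int64(76), np.int64(75), np.int64(74), np.int64(76), np.int64(76), np.int64(75), np.int64(75), np.int64(76), np.int64(78), np.int64(76), np.int64(75), np.int64(76), np.int64(75), np.int64(76), np.int64(75), np.int64(76), np.int64(75), np.int64(76), np.int64(75), np.int64(76), np.int64(76), np.int64(75), np.int64(77), np.int64(75), np.int64(76), np.int64(77), np.int64(77), np.int64(77), np.int64(78), np.int64(78), np.int64(78), np.int64(79), np.int64(78), np.int64(80), np.int64(79), np.int64(80), np.int64(80), np.int64(81), np.int64(81), np.int64(80), np.int64(81), np.int64(81), np.int64(82), np.int64(82), np.int64(82), np.int64(83), np.int64(82), np.int64(83), np.int64(83), np.int64(83), np.int64(83), np.int64(82), np.int64(82), np.int64(83), np.int64(83), np.int64(83), np.int64(82), np.int64(83), np.int64(82), np.int64(82), np.int64(82), np.int64(82), np.int64(82), np.int64(81), np.int64(81), np.int64(81), np.int64(80), np.int64(80), np.
[... 16979 characters left out ...]
 np.int64(39), np.int64(39), np.int64(38), np.int64(39), np.int64(39), np.int64(38), np.int64(39), np.int64(36), np.int64(39), np.int64(38), np.int64(37), np.int64(36), np.int64(37), np.int64(37), np.int64(38), np.int64(40), np.int64(38), np.int64(37), np.int64(38), np.int64(36), np.int64(39), np.int64(37), np.int64(37), np.int64(36), np.int64(39), np.int64(37), np.int64(36), np.int64(37), np.int64(38), np.int64(37), np.int64(35), np.int64(44), np.int64(46), np.int64(46), np.int64(47), np.int64(48), np.int64(48), np.int64(46), np.int64(46), np.int64(45), np.int64(45), np.int64(44), np.int64(40), np.int64(36), np.int64(35), np.int64(34), np.int64(35), np.int64(36), np.int64(35), np.int64(35)]
```

```bash
python3 - <<'E'
from h import *
np.set_printoptions(precision=4,suppress=True)
d=pickle.load(open("f0.pkl","rb"));f=d["top"];w=pickle.load(open("w1.pkl","rb"))
y=.2836;M=np.linalg.inv(w["M"])
A=onz(w,(313,161.5),.101);B=onz(w,(313.2,226),.101);print("panel",A,B,np.linalg.norm(A-B),"centre",(A+B)/2)
for n,uv,z in[("stripe mid",(313.15,110),.04),("rear edge",(315,89.8),.04),("pack rear",(313,140),.055),("pack front",(313,236.5),.098)]:
    p=onz(w,uv,z);print(n,p,"tool",(M@np.r_[p,1])[:3])
p=f["pixels"].astype(int);print(p[165:175,246:262].mean(2).astype(int)[:, :].tolist()); 
s=p.max(2)-p.min(2);m=((p.mean(2)>130)&(s<25)).astype(np.uint8)
n,l,st,c=cv2.connectedComponentsWithStats(m,connectivity=4)
for i in range(1,n):
    x,yy=c[i]
    if (230<x<290 and 150<yy<240 or 360<x<420 and 130<yy<215) and st[i,4]>5: print("blob",c[i],st[i],onz(f,c[i],.066))
E
```

```text
panel [0.5092 0.1789 0.101 ] [0.567  0.1959 0.101 ] 0.06027809917491167 centre [0.5381 0.1874 0.101 ]
stripe mid [0.4691 0.1672 0.04  ] tool [ 0.064  -0.0015  0.3645]
rear edge [0.4498 0.1636 0.04  ] tool [0.0835 0.0004 0.3645]
pack rear [0.4965 0.1751 0.055 ] tool [ 0.0355 -0.0016  0.3495]
pack front [0.5785 0.199  0.098 ] tool [-0.0499 -0.0015  0.3065]
[[105, 114, 119, 134, 161, 157, 156, 153, 83, 87, 89, 87, 78, 58, 63, 62], [150, 163, 153, 152, 149, 150, 151, 150, 108, 78, 84, 92, 90, 59, 60, 62], [162, 151, 149, 148, 148, 147, 149, 154, 148, 45, 60, 90, 91, 67, 60, 61], [166, 151, 147, 148, 149, 149, 151, 152, 163, 53, 58, 80, 92, 76, 61, 63], [121, 156, 150, 149, 149, 150, 151, 153, 153, 68, 57, 75, 93, 83, 60, 63], [116, 156, 152, 153, 151, 150, 151, 153, 153, 105, 53, 69, 95, 90, 63, 60], [67, 164, 153, 152, 152, 151, 152, 155, 158, 138, 49, 62, 89, 89, 69, 61], [71, 169, 155, 155, 156, 146, 143, 145, 144, 99, 51, 60, 82, 89, 81, 54], [67, 118, 146, 150, 146, 104, 80, 61, 67, 66, 63, 64, 93, 104, 107, 85], [96, 99, 75, 56, 59, 52, 55, 90, 87, 95, 114, 95, 112, 130, 134, 140]]
blob [403.4375 133.0156] [393 128  22  11 128] [ 0.7376 -0.2368  0.066 ]
blob [396.6528 160.4306] [392 156  10  10  72] [ 0.6542 -0.2171  0.066 ]
blob [250.3235 168.7941] [246 164  10  10  68] [0.619  0.2128 0.066 ]
blob [243.625 169.875] [243 167   2   7   8] [0.6154 0.2325 0.066 ]
blob [394.     169.4792] [385 167  19   7  48] [ 0.627  -0.2094  0.066 ]
blob [245.1667 176.3333] [245 174   2   5   6] [0.5961 0.227  0.066 ]
blob [252.8857 177.6571] [245 174  17   8  35] [0.5927 0.2041 0.066 ]
blob [391.4118 178.3529] [390 176   4   5  17] [ 0.6004 -0.202   0.066 ]
blob [381.2955 185.0455] [378 179   8  13  44] [ 0.5798 -0.1727  0.066 ]
blob [397.4167 188.7778] [395 183   6  14  36] [ 0.57   -0.2197  0.066 ]
blob [396.125 200.375] [396 197   2   7   8] [ 0.5358 -0.2161  0.066 ]
```

Pack centre is about (0.5375, 0.187) and the measured length is 85 mm against 88 given. The pad is about (0.618, 0.211), 85 mm ahead on the middle line, so the two are consistent. Next: go over the pad with the fingers shut and down to about 7 mm above it.

Call:
{"fn": "carry_out", "kwargs": {"targets": [[[-0.18,-0.0025,0],[0,0,0],0],[[-0.18,-0.0025,0],[0,0,0],0],[[0,0,0.22],[0,0,0],0],[[0,0,0.22],[0,0,0],0],[[0,0,0.19],[0,0,0],0],[[0,0,0],[0,0,0],0]]}}

```text
clock: 2.52
position: [0.616, 0.2107, 0.2442]
tool_rot: [-3.141, -0.006, -2.86]
force: [1.2, -0.1, 0.5]
grip_width: -0.0002
```

Call:
{"fn": "carry_out", "kwargs": {"targets": [[[0,0,0.012],[0,0,0],0],[[0,0,0.012],[0,0,0],0],[[0,0,0.012],[0,0,0],0],[[0,0,0],[0,0,0],0]]}}

```text
clock: 3.02
position: [0.6173, 0.211, 0.2389]
tool_rot: [3.141, 0.001, -2.857]
force: [1.9, -1.1, 3.2]
grip_width: -0.0002
```

Call:
{"fn": "carry_out", "kwargs": {"targets": [[[0,0,0.008],[0,0,0],0],[[0,0,0.008],[0,0,0],0],[[0,0,0],[0,0,0],0]]}}

```text
clock: 3.4
position: [0.6173, 0.211, 0.2346]
tool_rot: [3.141, 0.001, -2.857]
force: [2.3, 1.6, 4.5]
grip_width: 0.0
```

Call:
{"fn": "carry_out", "kwargs": {"targets": [[[0,0,0.004],[0,0,0],0],[[0,0,0.004],[0,0,0],0],[[0,0,0],[0,0,0],0]]}}

```text
clock: 3.78
position: [0.6173, 0.211, 0.2325]
tool_rot: [3.141, 0.001, -2.857]
force: [1.5, -0.7, 5.5]
grip_width: -0.0001
```

```bash
python3 - <<'E'
from h import *
from workcell import bot, imaging
s=bot.observe();print(s["position"],s["force"])
f=imaging.grab_frame("top");pickle.dump(f,open("t2.pkl","wb"))
cv2.imwrite("pics/t2.png",cv2.resize(f["pixels"][130:250,200:320,::-1],None,fx=4,fy=4))
E
```

```text
[0.61725057 0.21099994 0.23251686] [ 1.52254473 -0.6848357   5.53156247]
```

Call:
{"fn": "carry_out", "kwargs": {"targets": [[[0,0,0.003],[0,0,0],0],[[0,0,0],[0,0,0],0]]}}

```text
clock: 4.08
position: [0.6173, 0.211, 0.2323]
tool_rot: [3.142, 0.001, -2.857]
force: [-0.9, -0.4, 13.3]
grip_width: -0.0001
```

```bash
python3 - <<'E'
from h import *
from workcell import bot, imaging
s=bot.observe();print(s["position"],s["force"])
f=imaging.grab_frame("wrist");f["M"]=T(s);pickle.dump(f,open("w2.pkl","wb"))
a=cv2.resize(f["pixels"][:,:,::-1],(480,300),interpolation=cv2.INTER_AREA)
t=pickle.load(open("t2.pkl","rb"));b=cv2.resize(t["pixels"][150:240,225:295,::-1],(233,300),interpolation=cv2.INTER_CUBIC)
cv2.imwrite("pics/w2.png",np.hstack([a,b]))
E
```

```text
[0.61730924 0.21098593 0.23230209] [-0.88672246 -0.43981629 13.32835116]
```

View pics/w2.png

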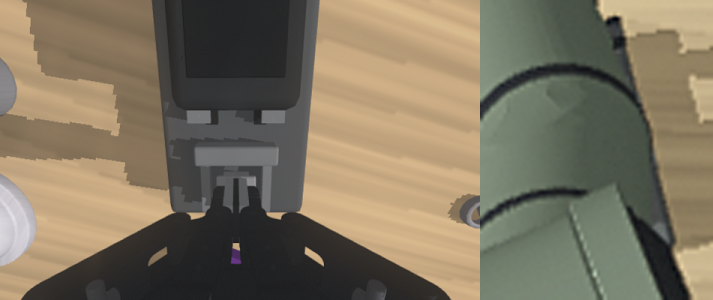

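The picture shows the pack sprung back, with a gap now between its front and the catch block; the rail ends are visible at about (200,117) and (272,117). I'll rise, open, go over the pack and check before descending.

Call:
{"fn": "carry_out", "kwargs": {"targets": [[[0,0,-0.13],[0,0,0],0],[[0,0,-0.14],[0,0,0],0],[[0.207,0,-0.02],[0,0,0],1],[[0.207,-0.002,0],[0,0,0],1],[[0,0,0],[0,0,0],1],[[0,0,0],[0,0,0],1]]}}

```text
clock: 4.88
position: [0.5181, 0.1815, 0.3041]
tool_rot: [3.142, 0.0, -2.857]
force: [0.4, 0.4, -0.6]
grip_width: 0.0721
```

```bash
python3 - <<'E'
from h import *
from workcell import bot, imaging
np.set_printoptions(precision=4,suppress=True)
w=pickle.load(open("w2.pkl","rb"));A=onz(w,(314,103.5),.101);print("panel front",A,"centre",A-.03*np.array([.96,.28,0]))
s=bot.observe();print(s["position"],s["force"],s["grip_width"])
f=imaging.grab_frame("wrist");f["M"]=T(s);pickle.dump(f,open("w3.pkl","wb"))
cv2.imwrite("pics/w3.png",f["pixels"][:,:,::-1])
E
```

```text
panel front [0.5487 0.1904 0.101 ] centre [0.5199 0.182  0.101 ]
[0.5181 0.1815 0.3041] [ 0.3691  0.4111 -0.643 ] 0.07209535959090545
```

View pics/w3.png

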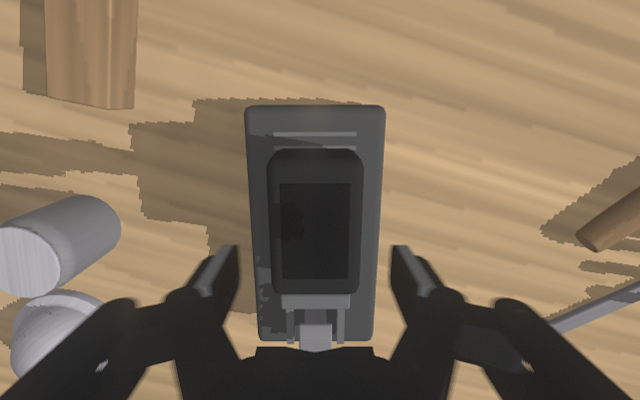

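The pack is centred between the open fingers (columns 268 to 362, pack centre about (0.520, 0.182)), 18 mm behind where it was latched. I'll descend and grip.

Call:
{"fn": "carry_out", "kwargs": {"targets": [[[0,0,0.1],[0,0,0],1],[[0,0,0.1],[0,0,0],1],[[0,0,0.096],[0,0,0],1],[[0,0,0],[0,0,0],1]]}}

```text
clock: 5.42
position: [0.5179, 0.1814, 0.2284]
tool_rot: [-3.141, -0.003, -2.857]
force: [-0.6, 0.4, 0.8]
grip_width: 0.0855
```

Call:
{"fn": "carry_out", "kwargs": {"targets": [[[0,0,0],[0,0,0],0],[[0,0,0],[0,0,0],0],[[0,0,0],[0,0,0],0],[[0,0,0],[0,0,0],0],[[0,0,0],[0,0,0],0]], "force": 80}}

```text
clock: 6.05
position: [0.5176, 0.1813, 0.23]
tool_rot: [-3.142, -0.001, -2.857]
force: [3.4, 1.4, -6.8]
grip_width: 0.0555
```

Call:
{"fn": "carry_out", "kwargs": {"targets": [[[0.02,0,0],[0,0,0],0],[[0.04,0,0],[0,0,0],0],[[0.04,0,0],[0,0,0],0],[[0.04,0,0],[0,0,0],0],[[0.036,0,0],[0,0,0],0],[[0,0,0],[0,0,0],0]]}}

```text
clock: 6.8
position: [0.4751, 0.1689, 0.23]
tool_rot: [-3.142, -0.0, -2.857]
force: [0.4, 0.0, -2.7]
grip_width: 0.0554
```

Call:
{"fn": "carry_out", "kwargs": {"targets": [[[0,0,-0.02],[0,0,0],0],[[0,0,-0.06],[0,0,0],0],[[0,0,-0.1],[0,0,0],0],[[0,0,-0.2],[0,0,0],0],[[0,0,-0.2],[0,0,0],0],[[0,0,0],[0,0,0],0]]}}

```text
clock: 7.55
position: [0.4762, 0.1691, 0.3792]
tool_rot: [3.141, 0.007, -2.857]
force: [0.7, 0.3, -4.2]
grip_width: 0.0552
```

```bash
python3 - <<'E'
from h import *
from workcell import bot, imaging
np.set_printoptions(precision=4,suppress=True)
s=bot.observe();print(s["position"],s["force"],s["moment"],s["grip_width"],s["qpos"])
f=imaging.grab_frame("wrist");f["M"]=T(s);pickle.dump(f,open("w4.pkl","wb"))
cv2.imwrite("pics/w4.png",f["pixels"][:,:,::-1])
E
```

```text
[0.4762 0.1691 0.3792] [ 0.7471  0.305  -4.2173] [-0.0028  0.0188  0.0498] 0.05518954626679414 [-0.3865  0.3646 -0.092   1.9373  0.0447  0.8346  1.3529]
```

View pics/w4.png

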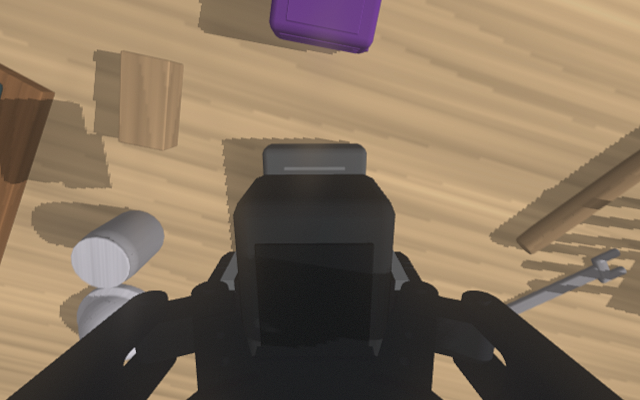

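```bash
python3 - <<'E'
from h import *
np.set_printoptions(precision=4,suppress=True)
f=pickle.load(open("f0.pkl","rb"))["top"];p=f["pixels"].astype(int)
pad=onz(f,(396.65,160.43),.088);blk=onz(f,(394,169.48),.09)
r=[onz(f,(381.3,185.05),.0735),onz(f,(397.4,188.8),.0735)];print("pad",pad,"rails",r)
# teal body apron stripes: brighter, in region
reg=p[195:230,368:402];m=(reg.mean(2)>95)&(reg[:,:,2]>reg[:,:,0])
ys,xs=np.nonzero(m);c=(xs.mean()+368,ys.mean()+195);print(len(xs),c,onz(f,c,.062))
ap=onz(f,c,.062)
print("yaw pad-apron",np.arctan2(*(pad-ap)[1::-1]))
E
```

```text
pad [ 0.6494 -0.2139  0.088 ] rails [array([ 0.5786, -0.1718,  0.0735]), array([ 0.5687, -0.2186,  0.0735])]
128 (np.float64(383.3359375), np.float64(210.390625)) [ 0.506  -0.1797  0.062 ]
yaw pad-apron -0.2342125512932984
```

Call:
{"fn": "carry_out", "kwargs": {"targets": [[[-0.02,-0.12,-0.02],[0,0,0],0],[[-0.025,-0.18,-0.02],[0,0,0],0],[[-0.025,-0.18,-0.02],[0,0,0],0],[[-0.025,-0.18,-0.02],[0,0,0],0],[[-0.025,-0.18,0],[0,0,0],0],[[-0.025,-0.18,0],[0,0,0],0],[[-0.025,-0.18,0],[0,0,0],0],[[-0.025,-0.18,0],[0,0,0],0]]}}

```text
clock: 8.6
position: [0.6195, -0.1498, 0.3937]
tool_rot: [3.141, -0.002, -2.857]
force: [0.6, 1.2, -3.5]
grip_width: 0.0548
```

Call:
{"fn": "carry_out", "kwargs": {"targets": [[[-0.025,-0.18,0],[0,0,0],0],[[-0.012,-0.1,0],[0,0,0],0],[[0,0,0],[0,0,0.055],0],[[0,0,0],[0,0,0.055],0],[[0,0,0],[0,0,0.055],0],[[0,0,0],[0,0,0],0],[[0,0,0],[0,0,0],0]]}}

```text
clock: 9.48
position: [0.6478, -0.2129, 0.3942]
tool_rot: [-3.142, -0.001, 2.912]
force: [0.8, -0.6, -3.6]
grip_width: 0.0552
```

```bash
python3 - <<'E'
from h import *
from workcell import bot, imaging
np.set_printoptions(precision=4,suppress=True)
s=bot.observe();print(s["clock"],s["position"],s["tool_rot"],s["force"],s["moment"],s["grip_width"],s["qpos"])
f=imaging.grab_frame("wrist");f["M"]=T(s);pickle.dump(f,open("w5.pkl","wb"))
cv2.imwrite("pics/w5.png",cv2.resize(f["pixels"][:300,170:470,::-1],(600,600),interpolation=cv2.INTER_CUBIC))
E
```

```text
9.475 [ 0.6478 -0.2129  0.3942] [-3.1415 -0.0012  2.9122] [ 0.7603 -0.6225 -3.6372] [ 0.0342 -0.0215  0.0203] 0.05522728285897323 [ 0.1472  0.6299  0.1363  1.4497 -0.0913  1.0693  1.6431]
```

View pics/w5.png

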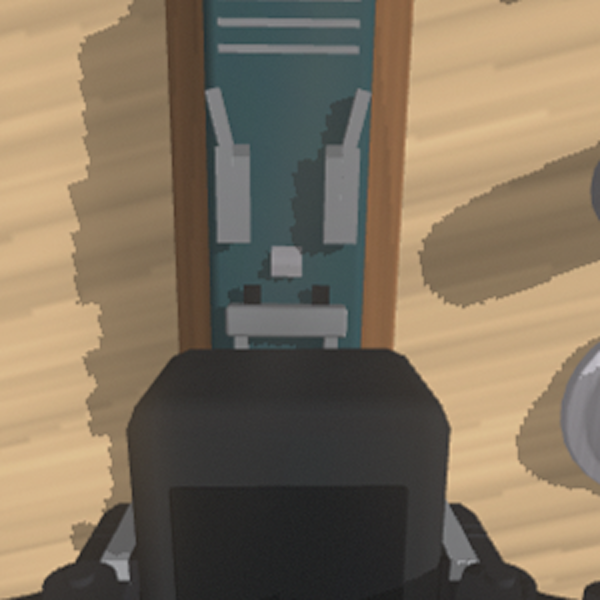

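The wrist view (2x crop) shows the rails at columns 215–250 and 324–358, rows 145–245, with the mouth near row 150 and the stripes centred at column 288. The tooth is at (287,262), the block bar at row 320, and the pack sits centred below. I'll refine this with sub-pixel edges.

```bash
python3 - <<'E'
from h import *
np.set_printoptions(precision=4,suppress=True)
w=pickle.load(open("w5.pkl","rb"));g=cv2.cvtColor(w["pixels"],cv2.COLOR_RGB2GRAY).astype(float);Mi=np.linalg.inv(w["M"])
def cross(row,lo,hi,rise):
    d=np.diff(g[row,lo:hi+1])*(1 if rise else -1);i=int(np.argmax(d));k=d[max(i-2,0):i+3].clip(0);return lo+max(i-2,0)+.5+(k@np.arange(len(k)))/k.sum()
def tool(uv,z): return (Mi@np.r_[onz(w,uv,z),1])[:3]
Q=[]
for r in list(range(80,120,4)):
    # rail outer left rise, inner left fall, inner right rise, outer right fall
    e=[cross(r,272,283,1),cross(r,289,300,0),cross(r,328,338,1),cross(r,344,355,0)]
    Q.append((r,*e))
Q=np.array(Q);print(Q[[0,3,6,9]].round(1))
for r,a,b,c,d in Q[::3]: 
    A=tool((a,r),.0735);D=tool((d,r),.0735);B=tool((b,r),.0735);C=tool((c,r),.0735)
    print(int(r),"outer w",D[1]-A[1],"mid",(A[1]+D[1])/2,"inner w",C[1]-B[1],"mid",(B[1]+C[1])/2,"x",A[0])
for r in(10,11,24): 
    a,b=cross(r,272,284,1),cross(r,342,355,0);A=tool((a,r),.062);B=tool((b,r),.062);print("stripe",r,round(a,1),round(b,1),B[1]-A[1],(A[1]+B[1])/2,A[0])
for c in(284,345,287,342): print(c,g[66:84,c].astype(int).tolist(),g[116:126,c].astype(int).tolist())
for z,r in((.0735,74),(.0735,78),(.0735,121)): print(r,tool((285,r),z))
E
```

```text
[[ 80.  277.1 294.4 332.2 349.4]
 [ 92.  277.3 294.5 332.  349.2]
 [104.  277.6 294.6 331.7 348.5]
 [116.  277.9 294.7 331.4 348.1]]
80 outer w 0.062343091762878444 mid -0.0011267215769516226 inner w 0.032532408889294345 mid -0.0010544596795161315 x 0.08990832400889304
92 outer w 0.06257715673666389 mid -0.0011011470543293572 inner w 0.03266016247738138 mid -0.001149625907449478 x 0.08007290435698211
104 outer w 0.06235704464093031 mid -0.0012974861892203898 inner w 0.032591949810944654 mid -0.0012040945617868837 x 0.070034528546573
116 outer w 0.06239093764703815 mid -0.0013263154057061438 inner w 0.03256514240062258 mid -0.001308041813438493 x 0.059786837146108884
stripe 10 278.1 349.4 0.06035190847567515 -0.0006826949906082735 0.14635645965532207
stripe 11 278.0 349.5 0.06049240596473243 -0.0006699410681501455 0.1456037479483347
stripe 24 278.5 349.0 0.06038322210596976 -0.0006829085549768035 0.13570821674339678
284 [127, 128, 129, 130, 130, 129, 129, 128, 129, 128, 129, 129, 128, 128, 128, 129, 128, 127] [125, 126, 125, 125, 129, 91, 58, 64, 64, 72]
345 [130, 129, 129, 129, 130, 129, 129, 129, 130, 129, 129, 129, 129, 129, 129, 129, 128, 129] [126, 127, 127, 127, 128, 112, 86, 78, 79, 78]
287 [75, 75, 74, 75, 72, 77, 100, 110, 110, 110, 108, 108, 122, 128, 129, 128, 128, 128] [124, 125, 125, 127, 129, 98, 74, 77, 75, 76]
342 [81, 90, 97, 115, 123, 129, 131, 130, 129, 130, 129, 130, 129, 129, 129, 129, 129, 128] [127, 125, 125, 127, 128, 109, 84, 77, 78, 79]
74 [ 0.0948 -0.0253  0.3208]
78 [ 0.0915 -0.0254  0.3208]
121 [ 0.0555 -0.0264  0.3208]
```

Rail widths come out right (62.4 mm against 62, 32.6 against 33). The middle line is 1.6 mm off in tool y with a 0.0075 rad turn, and the mouth is at tool x of about 95 mm. I'll move over the apron and lower.

Call:
{"fn": "carry_out", "kwargs": {"targets": [[[0,-0.0064,0],[0,0,0.0024],0],[[0.12,0,0],[0,0,0],0],[[0.18,0,0],[0,0,0],0],[[0.18,0,0],[0,0,0],0],[[0.12,0,0.05],[0,0,0],0],[[0.04,0,0.15],[0,0,0],0],[[0,0,0.2],[0,0,0],0],[[0,0,0],[0,0,0],0]]}}

```text
clock: 10.52
position: [0.4913, -0.1762, 0.293]
tool_rot: [-3.142, -0.005, 2.901]
force: [0.2, -0.6, -3.3]
grip_width: 0.0552
```

```bash
python3 - <<'E'
from h import *
from workcell import bot
np.set_printoptions(precision=4,suppress=True)
w=pickle.load(open("w5.pkl","rb"));s=bot.observe();M=T(s)
a=w["M"]@np.array([.0953,-.00105+.0004,.3323,1]);b=w["M"]@np.array([.0553,-.00135+.0004,.3323,1]);u=(b-a)[:2]/np.linalg.norm((b-a)[:2])
pk=(M@np.array([-.0024,0,.153,1]))[:3];d=(pk-a[:3])[:2]
print("mouth",a[:3],"yaw",np.arctan2(u[1],u[0]),"tool yaw",s["tool_rot"]); print("pack in grinder x,y,z",d@u,-d[0]*u[1]+d[1]*u[0],pk[2],s["position"],s["force"],s["moment"])
E
```

```text
mouth [ 0.5544 -0.1918  0.062 ] yaw -0.23687597228795412 tool yaw [-3.1415 -0.005   2.901 ]
pack in grinder x,y,z -0.0634331841350561 0.00024023692466773085 0.1399855488230684 [ 0.4913 -0.1762  0.293 ] [ 0.1853 -0.5707 -3.3329] [-0.015   0.0227  0.071 ]
```

Call:
{"fn": "carry_out", "kwargs": {"targets": [[[0,0,0.07],[0,0,0],0],[[0,0,0.06],[0,0,0],0],[[0,0,0.016],[0,0,0],0],[[0,0,0],[0,0,0],0],[[0,0,0],[0,0,0],0]]}}

```text
clock: 11.15
position: [0.4923, -0.1765, 0.2591]
tool_rot: [-3.142, 0.001, 2.9]
force: [-1.0, 0.7, -3.3]
grip_width: 0.0547
```

Call:
{"fn": "carry_out", "kwargs": {"targets": [[[0,0,0.006],[0,0,0],0],[[0,0,0.004],[0,0,0],0],[[0,0,0],[0,0,0],0]]}}

```text
clock: 11.52
position: [0.4921, -0.1763, 0.2559]
tool_rot: [-3.142, -0.0, 2.9]
force: [-0.8, 0.5, -3.2]
grip_width: 0.0548
```

Call:
{"fn": "carry_out", "kwargs": {"targets": [[[0,0,0.006],[0,0,-0.0012],0],[[0,0,0.004],[0,0,0],0],[[0,0,0],[0,0,0],0]]}}

```text
clock: 11.9
position: [0.4921, -0.1763, 0.2533]
tool_rot: [-3.142, -0.0, 2.904]
force: [-0.1, 0.2, -3.0]
grip_width: 0.0553
```

Call:
{"fn": "carry_out", "kwargs": {"targets": [[[0,0,0.004],[0,0,0],0],[[0,0,0],[0,0,0],0]]}}

```text
clock: 12.15
position: [0.4921, -0.1764, 0.2524]
tool_rot: [-3.142, -0.0, 2.904]
force: [-0.2, 0.6, -3.4]
grip_width: 0.0548
```

Call:
{"fn": "carry_out", "kwargs": {"targets": [[[0,0,0.003],[0,0,0],0],[[0,0,0],[0,0,0],0]]}}

```text
clock: 12.4
position: [0.4921, -0.1764, 0.2517]
tool_rot: [-3.142, -0.0, 2.904]
force: [-0.6, -0.4, -3.5]
grip_width: 0.0555
```

Call:
{"fn": "carry_out", "kwargs": {"targets": [[[0,0,0.002],[0,0,0],0],[[0,0,0],[0,0,0],0]]}}

```text
clock: 12.65
position: [0.4921, -0.1764, 0.2512]
tool_rot: [-3.142, -0.0, 2.904]
force: [-0.3, -0.9, -3.1]
grip_width: 0.055
```

Call:
{"fn": "carry_out", "kwargs": {"targets": [[[0,0,0.002],[0,0,0],0],[[0,0,0],[0,0,0],0]]}}

```text
clock: 12.9
position: [0.4921, -0.1764, 0.2509]
tool_rot: [-3.142, 0.0, 2.904]
force: [-3.1, 1.4, 4.2]
grip_width: 0.0553
```

Call:
{"fn": "carry_out", "kwargs": {"targets": [[[0,0,0.002],[0,0,0],0],[[0,0,0],[0,0,0],0]]}}

```text
clock: 13.15
position: [0.4921, -0.1764, 0.2509]
tool_rot: [3.142, 0.0, 2.904]
force: [-5.7, 2.1, 16.0]
grip_width: 0.0548
```

Call:
{"fn": "carry_out", "kwargs": {"targets": [[[0,0,0.002],[0,0,0],0],[[0,0,0],[0,0,0],0]]}}

```text
clock: 13.4
position: [0.4921, -0.1764, 0.2509]
tool_rot: [3.141, 0.001, 2.904]
force: [-8.9, 3.4, 29.2]
grip_width: 0.0549
```

Floor contact is at TCP z 0.2509. I'll back off about 0.5 mm, in the middle of the lips' 1.5 mm play, and start sliding.

Call:
{"fn": "carry_out", "kwargs": {"targets": [[[0,0,-0.0066],[0,0,0],0],[[-0.02,0,0],[0,0,0],0],[[-0.02,0,0],[0,0,0],0],[[-0.02,0,0],[0,0,0],0],[[0,0,0],[0,0,0],0]]}}

```text
clock: 14.02
position: [0.507, -0.18, 0.2512]
tool_rot: [-3.142, 0.0, 2.904]
force: [0.2, -1.0, -4.0]
grip_width: 0.0551
```

Call:
{"fn": "carry_out", "kwargs": {"targets": [[[-0.02,0,0],[0,0,0],0],[[-0.02,0,0],[0,0,0],0],[[0,0,0],[0,0,0],0]]}}

```text
clock: 14.4
position: [0.5167, -0.1823, 0.2513]
tool_rot: [-3.142, 0.0, 2.904]
force: [-0.2, 0.1, -3.3]
grip_width: 0.055
```

Call:
{"fn": "carry_out", "kwargs": {"targets": [[[-0.02,0,0],[0,0,0],0],[[-0.02,0,0],[0,0,0],0],[[0,0,0],[0,0,0],0]]}}

```text
clock: 14.78
position: [0.5264, -0.1846, 0.2513]
tool_rot: [-3.142, 0.0, 2.904]
force: [-0.1, -1.1, -4.2]
grip_width: 0.055
```

Call:
{"fn": "carry_out", "kwargs": {"targets": [[[-0.02,0,0],[0,0,0],0],[[-0.012,0,0],[0,0,0],0],[[0,0,0],[0,0,0],0]]}}

```text
clock: 15.15
position: [0.5341, -0.1865, 0.2513]
tool_rot: [-3.142, 0.0, 2.904]
force: [0.6, -0.2, -4.0]
grip_width: 0.0553
```

Call:
{"fn": "carry_out", "kwargs": {"targets": [[[-0.008,0,0],[0,0,0],0],[[-0.008,0,0],[0,0,0],0],[[0,0,0],[0,0,0],0]]}}

```text
clock: 15.52
position: [0.5379, -0.1874, 0.2513]
tool_rot: [-3.142, 0.0, 2.904]
force: [0.1, -0.2, -3.6]
grip_width: 0.0547
```

Call:
{"fn": "carry_out", "kwargs": {"targets": [[[-0.008,0,0],[0,0,0],0],[[-0.008,0,0],[0,0,0],0],[[0,0,0],[0,0,0],0]]}}

```text
clock: 15.9
position: [0.5418, -0.1883, 0.2513]
tool_rot: [3.142, 0.0, 2.904]
force: [0.6, -0.9, -3.2]
grip_width: 0.0553
```

Call:
{"fn": "carry_out", "kwargs": {"targets": [[[-0.008,0,0],[0,0,0],0],[[0,0,0],[0,0,0],0]]}}

```text
clock: 16.15
position: [0.5437, -0.1888, 0.2514]
tool_rot: [-3.142, 0.0, 2.904]
force: [-0.3, -0.2, -2.4]
grip_width: 0.0551
```

Call:
{"fn": "carry_out", "kwargs": {"targets": [[[-0.008,0,0],[0,0,0],0],[[0,0,0],[0,0,0],0]]}}

```text
clock: 16.4
position: [0.5457, -0.1893, 0.2514]
tool_rot: [3.142, 0.0, 2.904]
force: [0.2, -0.2, -3.2]
grip_width: 0.0552
```

Call:
{"fn": "carry_out", "kwargs": {"targets": [[[-0.008,0,0],[0,0,0],0],[[0,0,0],[0,0,0],0]]}}

```text
clock: 16.65
position: [0.5476, -0.1898, 0.2514]
tool_rot: [-3.142, 0.0, 2.904]
force: [-0.7, 0.3, -1.1]
grip_width: 0.0555
```

Call:
{"fn": "carry_out", "kwargs": {"targets": [[[-0.006,0,0],[0,0,0],0],[[0,0,0],[0,0,0],0]]}}

```text
clock: 16.9
position: [0.5489, -0.1902, 0.2514]
tool_rot: [-3.142, -0.0, 2.904]
force: [-2.9, -0.5, -0.0]
grip_width: 0.0548
```

The ramp starts at about x = -4 mm. Smaller steps from here.

Call:
{"fn": "carry_out", "kwargs": {"targets": [[[-0.006,0,0],[0,0,0],0],[[0,0,0],[0,0,0],0]]}}

```text
clock: 17.15
position: [0.5505, -0.1905, 0.2514]
tool_rot: [-3.142, 0.0, 2.904]
force: [-3.3, -0.2, 0.6]
grip_width: 0.0552
```

Call:
{"fn": "carry_out", "kwargs": {"targets": [[[-0.006,0,0],[0,0,0],0],[[0,0,0],[0,0,0],0]]}}

```text
clock: 17.4
position: [0.552, -0.1909, 0.2514]
tool_rot: [-3.142, 0.0, 2.904]
force: [-3.0, 0.7, -0.1]
grip_width: 0.0554
```

Call:
{"fn": "carry_out", "kwargs": {"targets": [[[-0.006,0,0],[0,0,0],0],[[0,0,0],[0,0,0],0]]}}

```text
clock: 17.65
position: [0.5535, -0.1912, 0.2514]
tool_rot: [-3.142, 0.0, 2.904]
force: [-3.2, 0.4, 0.4]
grip_width: 0.0548
```

Call:
{"fn": "carry_out", "kwargs": {"targets": [[[-0.004,0,0],[0,0,0],0],[[0,0,0],[0,0,0],0]]}}

```text
clock: 17.9
position: [0.5543, -0.1914, 0.2513]
tool_rot: [-3.142, -0.0, 2.904]
force: [-4.4, 0.6, 0.8]
grip_width: 0.0553
```

Call:
{"fn": "carry_out", "kwargs": {"targets": [[[-0.004,0,0],[0,0,0],0],[[0,0,0],[0,0,0],0]]}}

```text
clock: 18.15
position: [0.5557, -0.1917, 0.2516]
tool_rot: [-3.142, 0.001, 2.904]
force: [-1.1, 0.4, 0.0]
grip_width: 0.0551
```

Call:
{"fn": "carry_out", "kwargs": {"targets": [[[-0.004,0,0],[0,0,0],0],[[0,0,0],[0,0,0],0]]}}

```text
clock: 18.4
position: [0.5565, -0.1919, 0.2515]
tool_rot: [-3.142, 0.001, 2.904]
force: [0.4, 0.8, 0.9]
grip_width: 0.0556
```

Call:
{"fn": "carry_out", "kwargs": {"targets": [[[-0.004,0,0],[0,0,0],0],[[0,0,0],[0,0,0],0]]}}

```text
clock: 18.65
position: [0.5573, -0.1921, 0.2514]
tool_rot: [-3.142, 0.0, 2.904]
force: [-1.1, -0.1, 1.4]
grip_width: 0.0549
```

Call:
{"fn": "carry_out", "kwargs": {"targets": [[[-0.004,0,0],[0,0,0],0],[[0,0,0],[0,0,0],0]]}}

```text
clock: 18.9
position: [0.5583, -0.1924, 0.2513]
tool_rot: [-3.142, 0.0, 2.904]
force: [-1.2, 1.6, 1.6]
grip_width: 0.0551
```

Call:
{"fn": "carry_out", "kwargs": {"targets": [[[-0.004,0,0],[0,0,0],0],[[0,0,0],[0,0,0],0]]}}

```text
clock: 19.15
position: [0.5592, -0.1926, 0.2513]
tool_rot: [-3.142, 0.0, 2.904]
force: [-1.0, 0.1, 1.2]
grip_width: 0.0556
```

Call:
{"fn": "carry_out", "kwargs": {"targets": [[[-0.004,0,0],[0,0,0],0],[[0,0,0],[0,0,0],0]]}}

```text
clock: 19.4
position: [0.5602, -0.1928, 0.2513]
tool_rot: [-3.142, 0.0, 2.904]
force: [-1.0, -0.4, 1.1]
grip_width: 0.0552
```

Call:
{"fn": "carry_out", "kwargs": {"targets": [[[-0.004,0,0],[0,0,0],0],[[0,0,0],[0,0,0],0]]}}

```text
clock: 19.65
position: [0.5612, -0.1931, 0.2513]
tool_rot: [-3.142, 0.0, 2.904]
force: [0.0, 0.4, 1.0]
grip_width: 0.0549
```

Call:
{"fn": "carry_out", "kwargs": {"targets": [[[-0.004,0,0],[0,0,0],0],[[0,0,0],[0,0,0],0]]}}

```text
clock: 19.9
position: [0.5621, -0.1933, 0.2514]
tool_rot: [-3.142, 0.0, 2.904]
force: [-0.9, -0.1, 0.8]
grip_width: 0.0551
```

Call:
{"fn": "carry_out", "kwargs": {"targets": [[[-0.004,0,0],[0,0,0],0],[[0,0,0],[0,0,0],0]]}}

```text
clock: 20.15
position: [0.5631, -0.1936, 0.2514]
tool_rot: [-3.142, 0.0, 2.904]
force: [-0.5, -0.3, 1.3]
grip_width: 0.0551
```

Call:
{"fn": "carry_out", "kwargs": {"targets": [[[-0.004,0,0],[0,0,0],0],[[0,0,0],[0,0,0],0]]}}

```text
clock: 20.4
position: [0.5639, -0.1938, 0.2513]
tool_rot: [3.142, -0.001, 2.904]
force: [-3.4, -0.0, 2.2]
grip_width: 0.0554
```

Call:
{"fn": "carry_out", "kwargs": {"targets": [[[-0.004,0,0],[0,0,0],0],[[0,0,0],[0,0,0],0]]}}

```text
clock: 20.65
position: [0.5648, -0.194, 0.2512]
tool_rot: [3.142, -0.001, 2.904]
force: [-4.7, 1.7, 2.6]
grip_width: 0.0549
```

Call:
{"fn": "carry_out", "kwargs": {"targets": [[[-0.004,0,0],[0,0,0],0],[[0,0,0],[0,0,0],0]]}}

```text
clock: 20.9
position: [0.5656, -0.1941, 0.2512]
tool_rot: [3.142, -0.001, 2.904]
force: [-6.5, 2.9, 2.4]
grip_width: 0.0548
```

The buffer is felt now (axial 3.3, 5.0, 7.0 N). I'll continue gently towards 12 N.

Call:
{"fn": "carry_out", "kwargs": {"targets": [[[-0.003,0,0],[0,0,0],0],[[0,0,0],[0,0,0],0]]}}

```text
clock: 21.15
position: [0.5662, -0.1944, 0.2512]
tool_rot: [-3.142, -0.002, 2.904]
force: [-7.3, 2.5, 3.1]
grip_width: 0.0548
```

Call:
{"fn": "carry_out", "kwargs": {"targets": [[[-0.003,0,0],[0,0,0],0],[[0,0,0],[0,0,0],0]]}}

```text
clock: 21.4
position: [0.5667, -0.1945, 0.2511]
tool_rot: [3.142, -0.002, 2.904]
force: [-9.2, 2.0, 6.8]
grip_width: 0.0553
```

Call:
{"fn": "carry_out", "kwargs": {"targets": [[[-0.003,0,0],[0,0,0],0],[[0,0,0],[0,0,0],0]]}}

```text
clock: 21.65
position: [0.5673, -0.1947, 0.2512]
tool_rot: [3.142, -0.003, 2.904]
force: [-10.6, 3.1, 8.7]
grip_width: 0.0554
```

Call:
{"fn": "carry_out", "kwargs": {"targets": [[[-0.002,0,0],[0,0,0],0],[[0,0,0],[0,0,0],0]]}}

```text
clock: 21.9
position: [0.5676, -0.1947, 0.2512]
tool_rot: [3.141, -0.003, 2.904]
force: [-13.1, 3.6, 9.5]
grip_width: 0.0551
```

At 13.5 N I stop and ease back to test that the catch holds.

Call:
{"fn": "carry_out", "kwargs": {"targets": [[[0.006,0,0],[0,0,0],0],[[0,0,0],[0,0,0],0]]}}

```text
clock: 22.15
position: [0.5666, -0.1944, 0.2512]
tool_rot: [3.142, -0.002, 2.904]
force: [-9.0, 1.4, 5.1]
grip_width: 0.0552
```

Call:
{"fn": "carry_out", "kwargs": {"targets": [[[0.004,0,0],[0,0,0],0],[[0,0,0],[0,0,0],0]]}}

```text
clock: 22.4
position: [0.566, -0.1943, 0.2512]
tool_rot: [-3.142, -0.001, 2.904]
force: [-4.6, 1.4, -0.4]
grip_width: 0.0553
```

Call:
{"fn": "carry_out", "kwargs": {"targets": [[[0.002,0,0],[0,0,0],0],[[0,0,0],[0,0,0],0]]}}

```text
clock: 22.65
position: [0.5658, -0.1942, 0.2512]
tool_rot: [-3.142, 0.0, 2.904]
force: [-2.2, -0.4, -5.1]
grip_width: 0.055
```

Call:
{"fn": "carry_out", "kwargs": {"targets": [[[0.002,0,0],[0,0,0],0],[[0,0,0],[0,0,0],0]]}}

```text
clock: 22.9
position: [0.5655, -0.1941, 0.2514]
tool_rot: [-3.142, 0.001, 2.904]
force: [2.9, -2.0, -7.5]
grip_width: 0.0551
```

Call:
{"fn": "carry_out", "kwargs": {"targets": [[[0.001,0,0],[0,0,0],0],[[0,0,0],[0,0,0],0]]}}

```text
clock: 23.15
position: [0.5654, -0.1941, 0.2515]
tool_rot: [-3.142, 0.001, 2.904]
force: [4.8, -2.4, -8.0]
grip_width: 0.0549
```

The catch holds: it takes a 5 N backward pull at a position where the way in needed a push. Relax, let go, lift.

Call:
{"fn": "carry_out", "kwargs": {"targets": [[[-0.002,0,0.001],[0,0,0],0],[[0,0,0],[0,0,0],0]]}}

```text
clock: 23.4
position: [0.5656, -0.1941, 0.2513]
tool_rot: [3.142, 0.0, 2.904]
force: [1.6, -0.5, -2.5]
grip_width: 0.0554
```

Call:
{"fn": "carry_out", "kwargs": {"targets": [[[0,0,0],[0,0,0],0.9],[[0,0,0],[0,0,0],0.9],[[0,0,0],[0,0,0],0.9],[[0,0,0],[0,0,0],0.9],[[0,0,0],[0,0,0],0.9]]}}

```text
clock: 24.02
position: [0.5655, -0.1941, 0.2511]
tool_rot: [-3.142, 0.0, 2.904]
force: [0.0, 0.2, 0.0]
grip_width: 0.0769
```

Call:
{"fn": "carry_out", "kwargs": {"targets": [[[0,0,-0.05],[0,0,0],0.9],[[0,0,-0.1],[0,0,0],0.9],[[0,0,-0.2],[0,0,0],0.9],[[0,0,-0.2],[0,0,0],0.9],[[-0.2,0,-0.1],[0,0,0],0.9],[[-0.2,0,0],[0,0,0],0.9],[[-0.1,0,0],[0,0,0],0.9],[[0,0,0],[0,0,0],0.9]]}}

```text
clock: 25.02
position: [0.6878, -0.2236, 0.4135]
tool_rot: [-3.141, -0.0, 2.904]
force: [-1.5, -0.3, -0.3]
grip_width: 0.0769
```

```bash
python3 - <<'E'
from h import *
from workcell import bot, imaging
s=bot.observe();print(s["clock"],s["position"],s["force"])
f=imaging.grab_frame("wrist");f["M"]=T(s);pickle.dump(f,open("w6.pkl","wb"))
t=imaging.grab_frame("scene")
a=cv2.resize(f["pixels"][:300,150:470,::-1],(480,450),interpolation=cv2.INTER_CUBIC)
b=cv2.resize(t["pixels"][180:360,230:400,::-1],(320,339));c=np.zeros((450,800,3),np.uint8);c[:,:480]=a;c[:339,480:]=b
cv2.imwrite("pics/w6.png",c)
E
```

```text
25.025 [ 0.68776949 -0.22356927  0.41352441] [-1.48008966 -0.31892216 -0.2885469 ]
```

View pics/w6.png

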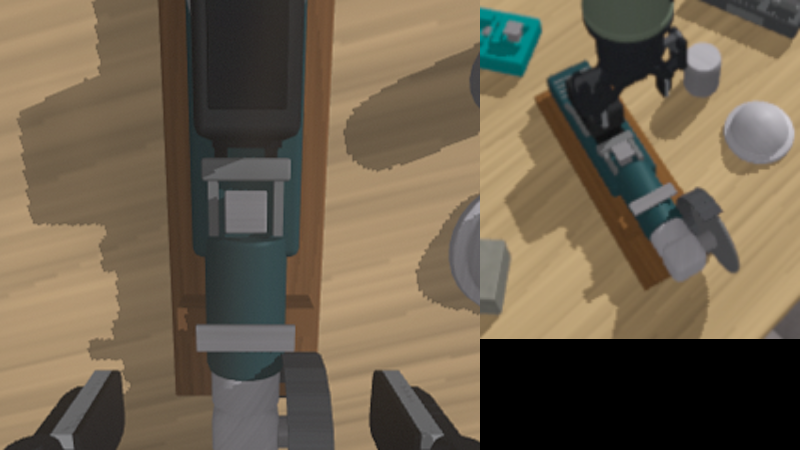

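The pack sits straight in the slideway with its front against the block's two buffer posts (about (220,150) and (273,150)). The gripper is clear. A last numeric check, then hand in.

```bash
python3 - <<'E'
from h import *
from workcell import job
w=pickle.load(open("w6.pkl","rb"))
A=onz(w,(150+250.5/1.5,108/1.5),.123);u=np.array([np.cos(-.2369),np.sin(-.2369)]);d=(A[:2]-.03*u)-np.array([.5544,-.1918])
print("pack x,y in grinder",d@u,-d[0]*u[1]+d[1]*u[0])
print(job.job_done())
E
```

```text
pack x,y in grinder 0.013234660393639552 0.002266702903039591
the job is handed in; nothing more can be done
None
```

The battery pack is latched on the grinder, the gripper is open and clear of it, and the job is handed in at about 25 s of the 51 s allowed. No verdict was reported.

- **Charger:** I pressed the catch with shut fingers to its stop, up to 13 N. The pack sprang back about 18 mm. I gripped it at 80 N, drew it back about 44 mm and lifted it off.
- **Grinder:** I set the pack on the apron; the last downward step read 29 N, on the apron floor. I then slid it on in small steps: a ramp of about 3–4 N, then the buffer. I stopped at about 13.5 N axial, slightly over the 12–13 N aim and below the 16 N limit.
- **Latch check:** With the pack still gripped, a backward pull of about 5 N was held, at a place where the way in had needed about 7 N of push. I felt no distinct click; this pull is the evidence for the latch.
- **Final picture:** The pack sits straight against the block, at about x 13 mm and y 2 mm in the grinder's frame. The position from the arm's own readings was also about x 13 mm.
- **Disagreements:** The 2 mm sideways offset is rough, because it comes from pixel positions read by eye. The pack's measured length was 85 mm against 88 mm given.
- **Not checked:** I could not read the catch and buffer joints directly. I saw no bystander touched but did not measure their positions afterwards.

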